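# Show all four sides of a casting to the magnifier

### The arm

A 6-joint arm with a two-finger parallel gripper is mounted at the origin on the work surface. World frame = base frame: x ahead of the robot, y to its left, z up, the work surface at z = 0. Lengths are in m, angles in degrees, forces in N, time in s.
With the tool pointing down it reaches from about 0.275 to 0.825 m from the base axis. Payload 5.2 kg.
Tool frame: the origin (TCP) lies at the very end of the fingers, on their centre line; the grasp point (between the pads) lies 19 mm behind it; z points along the fingers, y is the line along which they close (so a half turn about z gives the same grasp; the last joint's range is limited). The gripper opens to 93 mm and grips with 3 to 60 N. Pads are 15 mm wide; open, the fingers measure 128 mm over their backs; the gripper's body (75 mm by 188 mm) begins 65 mm behind the grasp point.
Start: joints at [60.287, 14.817, 87.949, -0, 77.235, -11.62], TCP at [0.171, 0.523, 0.219] pointing down, gripper open.
Joint ranges: [-179.93, 179.93], [-52.35, 119.4], [10.71, 147.94], [-69.91, 249.91], [12.55, 155.21], [-178.61, 178.61]. Speed limits (degrees/s): [147.25, 147.25, 180, 180, 180, 180].

### API

Orientations are given as [roll, pitch, yaw] about the fixed x, y, z axes, in that order (R = Rz(yaw) Ry(pitch) Rx(roll)).
In Python, from plant import robot, cams, spotter gives the robot as it stands.
- The arm moves only by the shell command python3 -m inch 'ROWS'. ROWS is JSON, a list of rows, each an object with "hand": the opening, from 0 (shut) to 1 (fully open); "translation": the shift along the tool's x, y, z in m, a list of three; "twist": the turn about the tool's z in rad. A call has exactly 5 rows; each row is the pose to reach, as a shift and turn from the pose commanded when the call began, along the tool's axes at that moment; what a row does not reach only later rows make up. A row lasts 1/8 s, in which the tool goes at most 62.5 mm and 10.7 degrees, less where a joint would pass 70% of its speed; a pose out of reach is approached as far as the arm can. A call with a gripper value outside its range is refused whole. The fingers move at their own pace and stop on an object; the grip force is fixed at half the most. Time passes only in rows, so rows that repeat a pose let the fingers close, or fill a call up. It gives the time, the measured TCP pose, the force, the opening and the grip force at its end, in the units of the state.
- robot.sense(): the state, without advancing time (a new reading comes with each control period).
- cams.get_image(name): name is "scene" or "top"; returns the picture (420x560x3 uint8, blue, green, red); there is no depth.
- cams.get_calibration(name): a dict with "fovy" (degrees; the focal length in pixels is half the picture's height over the tangent of half this angle, whatever the lens; pixels are square), "cx", "cy" (the principal point, pixels), "R" (3x3) and "t" (3): a world point X has camera coordinates R X + t. Camera axes: x right, y down, z forward; pixel columns grow to the right and rows downward; lengths in m; the calibration is good to about 2 mm. A picture is of the moment at which its call begins. get_calibration takes no time and is no camera call.
- robot.job_done(): hands the job in; it is judged then, once.
Trained networks look in the newest picture that a camera, given by its name, has taken for a name from the list of things; names that differ only in an ending like _2 or _b are one class to them, and where a whole thing is asked for, a point or a joint stands for the part that bears it (a point fixed in the world has none). Each returns a list of dicts, best first, with "confidence" (0 to 1); they miss things now and then, are a little off and sometimes report something else, mostly with a low value. They report only what shows in the picture. A call takes as long as a camera call.
- spotter.boxes_of(target, camera): "box" ([left, top, right, bottom] in pixels, round what is visible of it).
- spotter.cut_out(target, camera): "mask" (420x560 bool, what is visible of it) and "box" ([left, top, right, bottom] in pixels, round what is visible of it).
- spotter.pinpoint(target, camera): "at" ([column, row] in pixels: a listed point, or the origin of a listed thing).
The state is a dict: "t": time; "qpos": joint angles; "qvel": joint speeds; "joint_torque": joint torques, N m; "eef_pos": TCP position; "orientation": TCP orientation; "force": force on the tool from outside, world axes, zero at the start; "torque": the same for the moment, N m; "width": opening from 0.0 (shut) to 1.0 (fully open); "gripper_force": force on a finger pad.
Only numpy, scipy, OpenCV 4.12 (cv2) and the standard library are available. Lean on these libraries where they do the work, as an engineer would, in place of code of your own. Each camera call takes 0.05 s, during which the arm holds its last target. There are 200 camera calls.

### The job

Swing the stiff-armed magnifier in, by its black upright handle or its arm, until the lens stands right above the white arrow on the base plate. Then turn the turntable, which has black pins to push, so that the clamped casting's red, yellow, blue and green side, in that order, each faces the lens squarely and stays still there for about a second. Finish with the green side facing the lens and the lens still above the arrow; do not touch the casting or the lens with the robot, and leave the other things on the bench where they are.

Things in the scene. Friction and masses are not known exactly. Their poses are not given: they have to be found in the camera images.
- station: grey base plate, bolted down: 260 mm (x) by 330 mm (y from -130 to +200), 12 mm thick, plus a 110 mm wide tail to y = +350 carrying the magnifier's column. Origin on the turntable's axis, on the bench; z up; its +y axis runs from the turntable's axis over the white arrow (at y = 160 mm) to the column (at y = 290 mm)
- arrow (a point): middle of the white arrow painted on the plate (about 50 mm long, pointing at the turntable's axis), 160 mm from that axis, 12 mm above the bench; the lens belongs right above it, its middle 70 mm higher
- turntable (a joint): angle of the round steel turntable (disc 210 mm across, top 40 mm above the bench) in the station frame, rad; it grows anticlockwise seen from above and has no stop in use. 0 = the red side faces the arrow, pi/2 = yellow, pi = blue, 3 pi/2 (or -pi/2) = green. The bearing is stiff: about 0.22 N m, 2.5 N at a pin; it stays where it is left and does not coast
- casting: dark grey iron housing with a bright top flange, foot 74 x 74 mm, clamped on the turntable's middle; foot 40, top 106 mm above the bench. Origin under its middle, z up. Red side along its +y, yellow +x, blue -y, green -x (clockwise from above in that order); each side has a 38 mm round boss in its colour and a bar of that colour along that edge of the top. Not to be touched by the robot
- red_side (a point): middle of the red side's boss, 42 mm out from the turntable's axis, 69 mm above the bench; the side faces the lens squarely when this point lies on the line from the axis to the arrow
- yellow_side (a point): middle of the yellow side's boss, 42 mm out from the turntable's axis, 69 mm above the bench; the side faces the lens squarely when this point lies on the line from the axis to the arrow
- blue_side (a point): middle of the blue side's boss, 42 mm out from the turntable's axis, 69 mm above the bench; the side faces the lens squarely when this point lies on the line from the axis to the arrow
- green_side (a point): middle of the green side's boss, 42 mm out from the turntable's axis, 69 mm above the bench; the side faces the lens squarely when this point lies on the line from the axis to the arrow
- pin0 (a point): centre of one of the four black upright turning pins on the turntable (cylinder 18 mm across, 60 mm tall, standing on the disc at heights 40 to 100 mm above the bench, axis 90 mm from the turntable's axis, at a corner of the casting); this point is at half its height, 70 mm above the bench
- pin1 (a point): centre of one of the four black upright turning pins on the turntable (cylinder 18 mm across, 60 mm tall, standing on the disc at heights 40 to 100 mm above the bench, axis 90 mm from the turntable's axis, at a corner of the casting); this point is at half its height, 70 mm above the bench
- pin2 (a point): centre of one of the four black upright turning pins on the turntable (cylinder 18 mm across, 60 mm tall, standing on the disc at heights 40 to 100 mm above the bench, axis 90 mm from the turntable's axis, at a corner of the casting); this point is at half its height, 70 mm above the bench
- pin3 (a point): centre of one of the four black upright turning pins on the turntable (cylinder 18 mm across, 60 mm tall, standing on the disc at heights 40 to 100 mm above the bench, axis 90 mm from the turntable's axis, at a corner of the casting); this point is at half its height, 70 mm above the bench
- magnifier (a joint): swing of the magnifier arm about its upright column, rad; 0 = the lens above the arrow, facing the casting; it grows clockwise seen from above as the lens swings out towards the station's -x side; range -0.4 to 1.4. Stiff friction joint, about 0.25 N m (3 N at the handle), no spring; it stays where it is left
- column (a point): point on the magnifier's hinge axis, at the height of the point handle (192 mm above the bench). The column is 24 mm thick; the white arm (16 mm wide, top at 162 mm above the bench) reaches 135 mm from this axis
- handle (a point): middle of the free length of the black upright handle on the magnifier arm: cylinder 18 mm across, free between 162 and 222 mm above the bench, axis 85 mm from the hinge axis, on the line from the hinge to the lens
- lens_center (a point): middle of the upright round magnifier lens (100 mm across, 10 mm thick, white rim), hung under the arm's end 130 mm from the hinge axis, 82 mm above the bench; its plane is square to the arm
- lens: the lens with its rim, origin at its middle; not to be touched by the robot
- bushing: loose brass bushing, 36 mm across, 25 mm tall, on the base plate; bystander; origin under its middle
- gauge: loose steel plug 22 mm across, 30 mm tall, on a corner of the base plate; bystander; origin under its middle
- cleaner: white bottle 60 mm across, 170 mm tall, on the robot's right; bystander; origin under its middle
- wrench: steel wrench lying on the bench on the robot's right, along its own x; bystander
- spare: spare uncoloured casting of the same size standing on the bench on the robot's left; bystander; origin under its middle
- tray: yellow parts tray 140 x 100 x 50 mm on the robot's left; bystander; origin under its middle
- mug: blue mug 80 mm across, 90 mm tall, on the robot's left; bystander; origin under its middle

How it is judged:
By the outcome, as a careful person would: the job done as asked, in the order asked, and still so for the second after the job is handed in, with the robot touching nothing.
It also fails if it takes over 67 s, if anything falls off the work surface, if the arm or the gripper's body presses on something with over 40 N, if the wrist force passes 120 N, or if a joint passes its speed limit or range.

## Working session

There is one attempt and no reset: what is moved stays moved. The work goes in short steps, Python scripts to look and compute and a shell command to move; the robot and the scene stay as the last step left them, time stands still between calls to the robot, and variables do not carry over. Pictures are saved under pics/ and viewed, at most 10 in all, crops included, and the job is handed in when it is done.

```bash
ls; mkdir -p pics; cat > h.py <<'E'
import numpy as np, cv2
from plant import robot, cams, spotter
def K(n):
    c=cams.get_calibration(n); f=210/np.tan(np.radians(c["fovy"])/2)
    return f,c["cx"],c["cy"],np.array(c["R"]),np.array(c["t"])
def ray(n,p):
    f,cx,cy,R,t=K(n); d=R.T@np.array([(p[0]-cx)/f,(p[1]-cy)/f,1]); return -R.T@t,d
def atz(n,p,z):
    o,d=ray(n,p); return o+d*(z-o[2])/d[2]
def proj(n,X):
    f,cx,cy,R,t=K(n); c=R@np.array(X)+t; return np.array([cx+f*c[0]/c[2],cy+f*c[1]/c[2]])
def tri(a,b):
    A=[];B=[]
    for n,p in (("scene",a),("top",b)):
        o,d=ray(n,p); d/=np.linalg.norm(d); P=np.eye(3)-np.outer(d,d); A.append(P);B.append(P@o)
    return np.linalg.lstsq(np.vstack(A),np.hstack(B),rcond=None)[0]
E
python3 - <<'E'
from h import *
np.set_printoptions(precision=4,suppress=True)
im=[cams.get_image(n) for n in ("scene","top")]
cv2.imwrite("pics/s0.png",im[0]);cv2.imwrite("pics/t0.png",im[1])
for t in ["arrow","handle","column","lens_center","red_side","yellow_side","blue_side","green_side","pin0","station","turntable"]:
  for n in ("scene","top"):
    try: print(t,n,[(np.round(r["at"],1),round(r["confidence"],2)) for r in spotter.pinpoint(t,n)][:5])
    except Exception as e: print(t,n,e)
print(robot.sense())
for n in ("scene","top"): f,cx,cy,R,t=K(n); print(n,f,-R.T@t,R)
E
```

```text
pics
arrow scene [(array([310.6, 249.1]), 0.65)]
arrow top [(array([342.3, 204.1]), 0.75), (array([128.2, 271.4]), 0.18)]
handle scene [(array([315.7, 179.6]), 0.94), (array([262.1, 264.9]), 0.22)]
handle top [(array([252.5, 193.3]), 0.76), (array([130.3, 269.4]), 0.23)]
column scene [(array([346.3, 178. ]), 0.57), (array([296.7, 250.4]), 0.44), (array([306.9, 249.4]), 0.43), (array([257.8, 226.4]), 0.33)]
column top [(array([238.5, 166. ]), 0.94), (array([126.3, 219.2]), 0.26)]
lens_center scene [(array([316.8, 179.1]), 0.69), (array([296.4, 208.7]), 0.64), (array([245.5, 271.1]), 0.55)]
lens_center top [(array([257.7, 211.5]), 0.61)]
red_side scene [(array([270.2, 267.7]), 0.6)]
red_side top [(array([335.6, 192.3]), 0.65), (array([328.6, 209.8]), 0.28)]
yellow_side scene [(array([247.6, 269.9]), 0.6)]
yellow_side top []
blue_side scene [(array([247.3, 253.7]), 0.8)]
blue_side top [(array([329.1, 216.4]), 0.89)]
green_side scene [(array([274.5, 248.5]), 0.96), (array([259.9, 277.8]), 0.38), (array([256. , 229.4]), 0.29)]
green_side top [(array([314. , 202.7]), 0.79)]
pin0 scene [(ar
[... 794 characters left out ...]
 87.9476,   0.0003,  77.2347, -11.6202]), 'qvel': array([ 0.057 , -0.0331, -0.0631, -0.047 , -0.0747,  0.0617]), 'joint_torque': array([ -0.0001, -43.7225, -28.4303,   0.0723,   0.0313,  -0.0001]), 'eef_pos': array([0.1708, 0.5228, 0.2187]), 'orientation': array([179.9993,  -0.0001, 161.9072]), 'force': array([-0.0833,  0.4247,  0.7935]), 'torque': array([-0.0144,  0.0594,  0.0422]), 'gripper_force': 0.0, 'width': 0.9936574585960188}
scene 424.8696152288755 [ 1.0554 -0.7491  0.8167] [[ 0.8379  0.5455 -0.0193]
 [ 0.3224 -0.5231 -0.789 ]
 [-0.4405  0.6548 -0.6142]]
top 403.95352998047355 [ 0.426  -0.0022  1.3103] [[ 0.0058 -1.     -0.0057]
 [-0.9936 -0.0051 -0.1126]
 [ 0.1126  0.0063 -0.9936]]
```

```bash
python3 - <<'E'
import cv2
for n,(x0,y0,x1,y1) in {"s0":(130,110,450,350),"t0":(130,90,450,330)}.items():
    cv2.imwrite(f"pics/{n}c.png",cv2.resize(cv2.imread(f"pics/{n}.png")[y0:y1,x0:x1],(800,600),interpolation=cv2.INTER_CUBIC))
E
```

```text
(no output)
```

View pics/s0c.png

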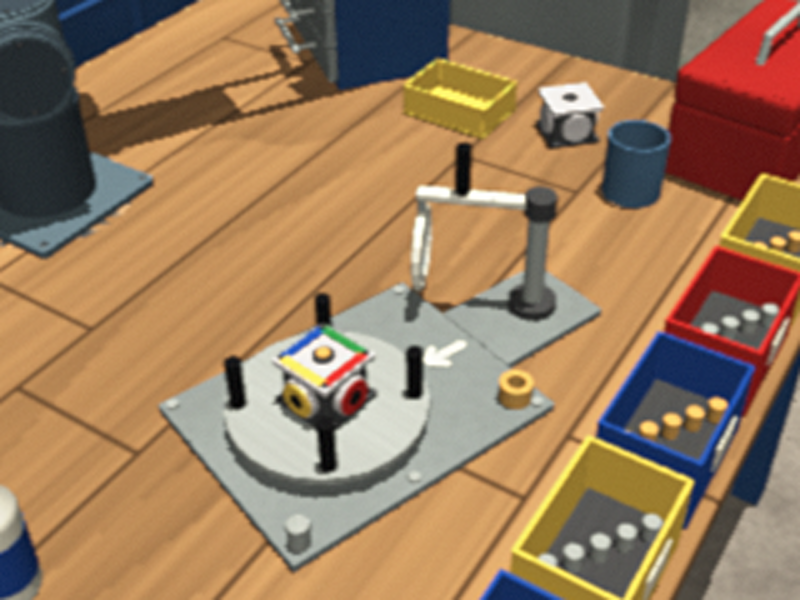

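View pics/t0c.png

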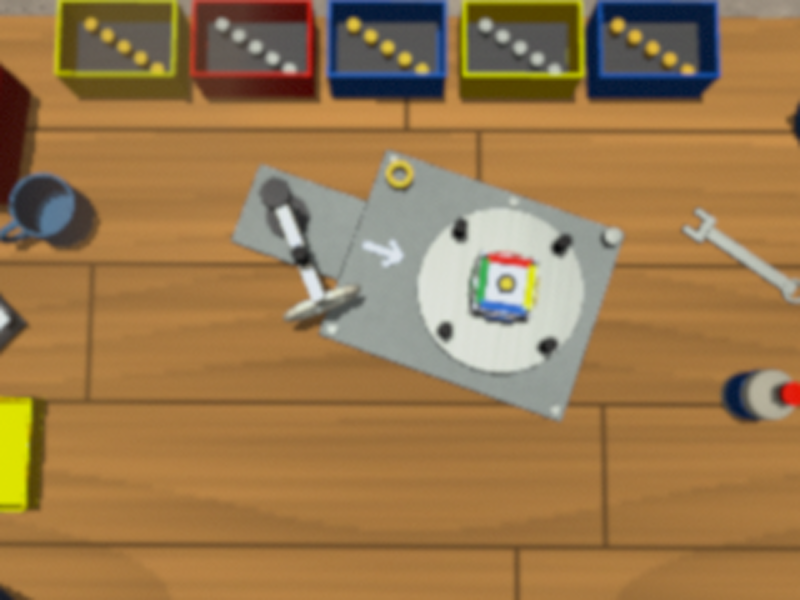

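View pics/t0.png

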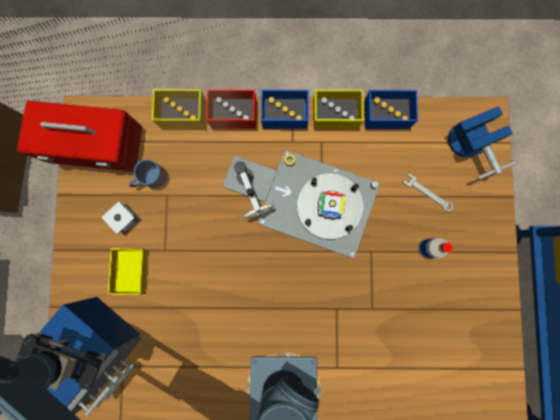

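The views agree: the arrow is at about (342,204) in the top view, with the magnifier swung toward the robot (handle at 252,193). The casting's green side is left, roughly toward the arrow, and the four pins show around (332,203). Next I'll fit one station model to all the detections.

```bash
cat > fit.py <<'E'
from h import *
from scipy.optimize import least_squares
np.set_printoptions(precision=4,suppress=True)
def rot(a): return np.array([[np.cos(a),-np.sin(a)],[np.sin(a),np.cos(a)]])
def model(p):
    x,y,s,th,m=p; o=np.array([x,y]); W=lambda q,z:np.append(o+rot(s)@np.array(q),z)
    P={"arrow":W((0,.16),.012),"column":W((0,.29),.192)}
    d=np.array([-np.sin(m),-np.cos(m)]); c=np.array([0,.29])
    P["handle"]=W(c+.085*d,.192);P["lens_center"]=W(c+.13*d,.082)
    for n,v in dict(red=(0,1),yellow=(1,0),blue=(0,-1),green=(-1,0)).items(): P[n+"_side"]=W(rot(th)@np.array(v)*.042,.069)
    for k in range(4): P[f"pin{k}"]=W(rot(th+np.pi/4+k*np.pi/2)@np.array([.09,0]),.07)
    return P
def observe():
    O=[]
    for n in ("scene","top"):
        cams.get_image(n)
        for t in ["arrow","column","handle","lens_center","red_side","yellow_side","blue_side","green_side","pin0"]:
            O+=[(n,t[:3] if t=="pin0" else t,np.array(r["at"]),r["confidence"]) for r in spotter.pinpoint(t,n) if r["confidence"]>.4]
    return O
def fit(O,p0,free=(0,1,2,3,4),gate=14):
    p=np.array(p0,float); f=list(free)
    def match(p):
        M=model(p);L=[]
        for n,t,a,c in O:
            ks=[k for k in M if k.startswith(t)]
            d=[np.linalg.norm(proj(n,M[k])-a) for k in ks]
            if min(d)<gate: L.append((n,ks[int(np.argmin(d))],a))
        return L
    for _ in range(6):
        L=match(p)
        def res(q):
            pp=p.copy();pp[f]=q;M=model(pp);return np.hstack([proj(n,M[k])-a for n,k,a in L])
        r=least_squares(res,p[f],loss="soft_l1",f_scale=1.5); p[f]=r.x
    M=model(p)
    return p,[(n,k,np.round(proj(n,M[k])-a,1)) for n,k,a in L]
E
python3 - <<'E'
from fit import *
a=lambda px,z:atz("top",px,z)
c=a((332,203.6),.1); col=a((238.5,166),.19); print(c,col)
d=(col-c)[:2]; s=np.arctan2(d[1],d[0])-np.pi/2; print(np.linalg.norm(d),np.degrees(s))
O=observe()
p,L=fit(O,[c[0],c[1],s,-np.pi/2-s,.8],gate=20)
p,L=fit(O,p,gate=10)
print(p,np.degrees(p[2:]))
for l in L: print(*l)
M=model(p)
for k in M: print(k,M[k])
print(robot.sense()["t"])
from json import dump; dump(list(p),open("p.json","w"))
E
```

```text
[ 0.5711 -0.1456  0.1   ] [0.666  0.1281 0.19  ]
0.28965523676996524 -19.106303695464355Traceback (most recent call last):
  File "<stdin>", line 7, in <module>
  File "fit.py", line 33, in fit
    r=least_squares(res,p[f],loss="soft_l1",f_scale=1.5); p[f]=r.x
    return func(*args, **kwargs)
    result = trf(vector_fun.fun, vector_fun.jac, x0, f0, J0, lb, ub, ftol, xtol,
                 gtol, max_nfev, x_scale, loss_function, tr_solver,
                 tr_options.copy(), verbose, callback=callback_wrapped)
    return trf_no_bounds(
        fun, jac, x0, f0, J0, ftol, xtol, gtol, max_nfev, x_scale,
        loss_function, tr_solver, tr_options, verbose, callback=callback)
    J = jac(x)
    self._update_jac()
    ~~~~~~~~~~~~~~~~^^
    self.J = self.jac_wrapped(xp_copy(self.x), f0=self.f)
             ~~~~~~~~~~~~~~~~^^^^^^^^^^^^^^^^^^^^^^^^^^^^
    J, dct = approx_derivative(
             ~~~~~~~~~~~~~~~~~^
        self.fun,
        ^^^^^^^^^
    ...<2 lines>...
        **self.finite_diff_options,
        ^^^^^^^^^^^^^^^^^^^^^^^^^^^
    )
    ^
    J, _nfev = _dense_difference(fun_
[... 410 characters left out ...]
          ~~~~~~~~^^^^^^^^^^^^^^^^^^^^^^^^^^^^^^
    return np.atleast_1d(self.fun(x))
                         ~~~~~~~~^^^
    return self.f(x, *self.args, **self.kwargs)
           ~~~~~~^^^^^^^^^^^^^^^^^^^^^^^^^^^^^^
  File "fit.py", line 32, in res
    pp=p.copy();pp[f]=q;M=model(pp);return np.hstack([proj(n,M[k])-a for n,k,a in L])
                                                      ~~~~^^^^^^^^
  File "h.py", line 11, in proj
    f,cx,cy,R,t=K(n); c=R@np.array(X)+t; return np.array([cx+f*c[0]/c[2],cy+f*c[1]/c[2]])
                ~^^^
  File "h.py", line 4, in K
    c=cams.get_calibration(n); f=210/np.tan(np.radians(c["fovy"])/2)
ValueError: time passes only in moves, steps and waits
```

```bash
sed -i 's/^def K/import functools\n@functools.lru_cache\ndef K/' h.py
cat >> fit.py <<'E'
import pickle,json,os,sys
def run(p0=None,free=(0,1,2,3,4),gate=12):
    K("scene");K("top")
    O=observe()
    pickle.dump(O,open("o.pkl","wb"))
    if p0 is None: p0=json.load(open("p.json"))
    p,L=fit(O,p0,free,gate*1.6); p,L=fit(O,p,free,gate)
    json.dump(list(p),open("p.json","w")); return p,L
E
python3 - <<'E'
from fit import *
p,L=run([.5711,-.1456,np.radians(-19.1),-np.pi/2+.333,.8])
print(p,np.degrees(p[2:]))
for l in L: print(*l)
M=model(p)
for k in M: print(k,M[k])
print(robot.sense()["t"])
E
```

```text
[ 0.5741 -0.1464 -0.3371 -1.3662  0.846 ] [-19.3137 -78.2794  48.4722]
scene arrow [-2.9 -0.9]
scene column [-0.6  0.7]
scene handle [-2.9 -4.2]
scene lens_center [-0.2  0.7]
scene red_side [-2.   1.3]
scene yellow_side [ 0.9 -0. ]
scene blue_side [ 1.7 -2.4]
scene green_side [-1.   0.4]
scene pin2 [1.3 9.1]
scene pin1 [-0.6  8.8]
scene pin3 [2.1 9.3]
scene pin0 [0.3 7.5]
top arrow [-0.5  0.4]
top column [-1.3 -4.6]
top handle [ 0.2 -2.6]
top lens_center [-0.8 -0.5]
top red_side [-0.7 -2.2]
top yellow_side [1.4 2.9]
top blue_side [-1.2  2.3]
top green_side [2.8 1.6]
top pin0 [-4.7 -0.8]
top pin2 [ 1.7 -0.5]
top pin1 [-3.7  4.4]
top pin3 [-3.6  1.4]
arrow [0.627  0.0046 0.012 ]
column [0.67   0.1273 0.192 ]
handle [0.5913 0.0952 0.192 ]
lens_center [0.5497 0.0782 0.082 ]
red_side [ 0.6157 -0.1519  0.069 ]
yellow_side [ 0.5685 -0.188   0.069 ]
blue_side [ 0.5325 -0.1408  0.069 ]
green_side [ 0.5796 -0.1047  0.069 ]
pin0 [ 0.6288 -0.2179  0.07  ]
pin1 [ 0.6456 -0.0917  0.07  ]
pin2 [ 0.5194 -0.0749  0.07  ]
pin3 [ 0.5026 -0.201   0.07  ]
3.1
```

```bash
python3 - <<'E'
from fit import *
p=json.load(open("p.json"));O=pickle.load(open("o.pkl","rb"))
_,L=fit(O,p,gate=12);M=model(p)
D={}
for n,k,r in L: D.setdefault(k,{})[n]=proj(n,M[k])-r
for k,d in D.items():
    if len(d)==2:
        X=tri(d["scene"],d["top"]); print(k,X,"err",np.round(proj("scene",X)-d["scene"],1),np.round(proj("top",X)-d["top"],1))
# overlay
A={n:cams.get_image(n) for n in ("scene","top")}
C={"scene":(190,140,380,330),"top":(220,140,390,260)}
for n in A:
    x0,y0,x1,y1=C[n];s=3.1 if n=="scene" else 4.7
    im=cv2.resize(A[n][y0:y1,x0:x1],None,fx=s,fy=s,interpolation=cv2.INTER_CUBIC)
    for k in M:
        def q(z): X=M[k].copy();X[2]=z;return tuple(int(v) for v in (proj(n,X)-[x0,y0]+.5)*s)
        if k[:3]=="pin": cv2.line(im,q(.04),q(.1),(255,0,255),1)
        elif k=="handle": cv2.line(im,q(.162),q(.222),(255,0,255),1)
        elif k=="column": cv2.line(im,q(.012),q(.162),(255,0,255),1)
        else: cv2.circle(im,q(M[k][2]),4,(255,0,255),1)
    th=np.linspace(0,2*np.pi,60)
    pts=[(proj(n,[p[0]+.105*np.cos(a),p[1]+.105*np.sin(a),.04])-[x0,y0]+.5)*s for a in th]
    cv2.polylines(im,[np.int32(pts)],True,(255,0,255),1)
    R=rot(p[2]);cs=[(-.13,-.13),(.13,-.13),(.13,.2),(-.13,.2)]
    cv2.polylines(im,[np.int32([(proj(n,np.append(p[:2]+R@np.array(c),.012))-[x0,y0]+.5)*s for c in cs])],True,(0,0,255),1)
    cv2.imwrite(f"pics/ov_{n}.png",im);print(im.shape)
E
```

```text
arrow [0.6318 0.0052 0.0098] err [-1.3  0.2] [-0.7 -0.9]
column [0.6636 0.1277 0.1901] err [-2.8  0.6] [-1.4 -2.2]
handle [0.5913 0.1005 0.1743] err [-2.1  0.4] [-1.1 -1.7]
lens_center [0.5493 0.0766 0.0851] err [-0.6  0.1] [-0.3 -0.5]
red_side [ 0.6134 -0.1503  0.0699] err [-2.4  0.3] [-1.2 -1.5]
yellow_side [ 0.5728 -0.1873  0.0716] err [ 2.4 -0.3] [1.3 1.4]
blue_side [ 0.5367 -0.1472  0.0684] err [ 1.5 -0.2] [0.8 1. ]
green_side [ 0.5823 -0.0983  0.0671] err [ 1.3 -0.2] [0.7 0.8]
pin2 [ 0.5148 -0.0692  0.0958] err [ 0.6 -0.1] [0.3 0.4]
pin1 [ 0.6522 -0.0999  0.1097] err [-0.1  0. ] [-0.  -0.1]
pin3 [ 0.5047 -0.2058  0.1066] err [-0.1  0. ] [-0. -0.]
pin0 [ 0.6264 -0.2234  0.0982] err [-2.6  0.3] [-1.3 -1.5]
(589, 589, 3)
(564, 799, 3)
```

View pics/ov_scene.png

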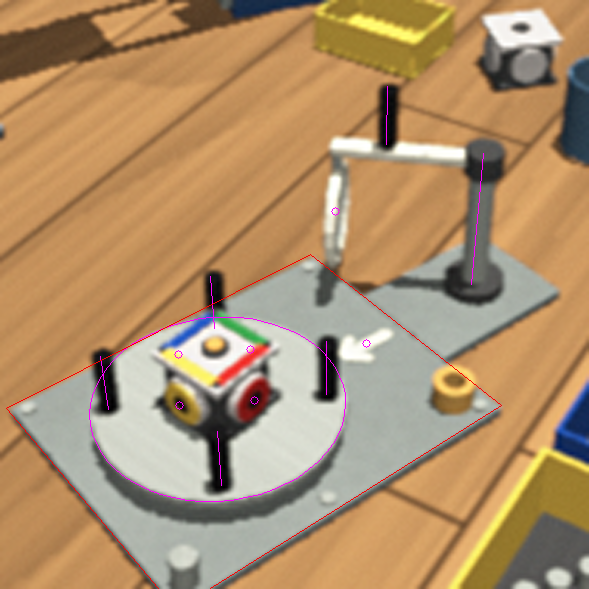

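View pics/ov_top.png

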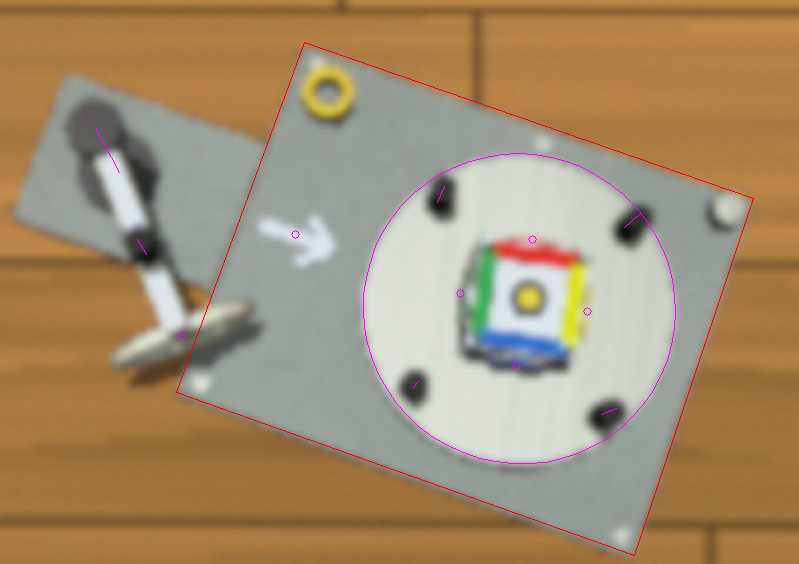

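The overlay matches the plate, disc, pins and handle to within about 2 px, which is good enough to move. I'll plan the move to the handle with the tool x axis along the arm.

```bash
cat > plan.py <<'E'
from fit import *
def cur():
    s=robot.sense(); return np.append(s["eef_pos"],s["orientation"][2])
def show(W,start=None,hand=1):
    """W: waypoints per row (x,y,z,yaw deg), len multiple of 5"""
    s=cur() if start is None else start
    for i in range(0,len(W),5):
        R=np.radians(s[3]);c,n=np.cos(R),np.sin(R);out=[]
        for w in W[i:i+5]:
            d=np.array(w[:3])-s[:3]; tw=-np.radians((w[3]-s[3]+180)%360-180)
            out.append(f'{{"hand":{hand},"translation":[{c*d[0]+n*d[1]:.4f},{n*d[0]-c*d[1]:.4f},{-d[2]:.4f}],"twist":{tw:.3f}}}')
        print("["+",".join(out)+"]"); s=np.array(W[i+4])
def line(a,b,n): 
    b=np.array(b,float); b[3]=a[3]+(b[3]-a[3]+180)%360-180
    return [a+(b-a)*k/n for k in range(1,n+1)]
def arc(a,c,deg,n):
    W=[]
    for k in range(1,n+1):
        t=deg*k/n; W.append(np.r_[c+rot(np.radians(t))@(a[:2]-c),a[2],a[3]+t])
    return W
E
python3 - <<'E'
from plan import *
a=cur();print(a)
W=line(a,[.5915,.0975,.31,22.2],15); show(W)
print("down");show(line(W[-1],[.5915,.0975,.185,22.2],5),W[-1])
E
```

```text
[  0.1708   0.5228   0.2186 161.9077]
[{"hand":1,"translation":[-0.0355,-0.0182,-0.0061],"twist":0.163},{"hand":1,"translation":[-0.0709,-0.0365,-0.0122],"twist":0.325},{"hand":1,"translation":[-0.1064,-0.0547,-0.0183],"twist":0.488},{"hand":1,"translation":[-0.1419,-0.0730,-0.0244],"twist":0.650},{"hand":1,"translation":[-0.1773,-0.0912,-0.0305],"twist":0.813}]
[{"hand":1,"translation":[-0.0376,0.0132,-0.0061],"twist":0.163},{"hand":1,"translation":[-0.0753,0.0264,-0.0122],"twist":0.325},{"hand":1,"translation":[-0.1129,0.0396,-0.0183],"twist":0.488},{"hand":1,"translation":[-0.1505,0.0529,-0.0244],"twist":0.650},{"hand":1,"translation":[-0.1881,0.0661,-0.0305],"twist":0.813}]
[{"hand":1,"translation":[-0.0163,0.0364,-0.0061],"twist":0.163},{"hand":1,"translation":[-0.0325,0.0728,-0.0122],"twist":0.325},{"hand":1,"translation":[-0.0488,0.1092,-0.0183],"twist":0.488},{"hand":1,"translation":[-0.0651,0.1456,-0.0244],"twist":0.650},{"hand":1,"translation":[-0.0814,0.1821,-0.0305],"twist":0.813}]
down
[{"hand":1,"translation":[0.0000,0.0000,0.0250],"twist":-0.000},{"hand":1,"translation":[-0.0000,0.0000,0.0500],"twist":-0.000},{"hand":1,"translation":[-0.0000,0.0000,0.0750],"twist":-0.000},{"hand":1,"translation":[-0.0000,0.0000,0.1000],"twist":-0.000},{"hand":1,"translation":[-0.0000,0.0000,0.1250],"twist":-0.000}]
```

```bash
python3 -m inch '[{"hand":1,"translation":[-0.036,-0.018,-0.012],"twist":0.16},{"hand":1,"translation":[-0.071,-0.036,-0.024],"twist":0.32},{"hand":1,"translation":[-0.106,-0.055,-0.036],"twist":0.49},{"hand":1,"translation":[-0.142,-0.073,-0.048],"twist":0.65},{"hand":1,"translation":[-0.177,-0.091,-0.061],"twist":0.81}]'
python3 -m inch '[{"hand":1,"translation":[-0.038,0.013,-0.006],"twist":0.16},{"hand":1,"translation":[-0.075,0.026,-0.012],"twist":0.32},{"hand":1,"translation":[-0.113,0.040,-0.018],"twist":0.49},{"hand":1,"translation":[-0.150,0.053,-0.024],"twist":0.65},{"hand":1,"translation":[-0.188,0.066,-0.030],"twist":0.81}]'
python3 -m inch '[{"hand":1,"translation":[-0.016,0.036,0],"twist":0.16},{"hand":1,"translation":[-0.033,0.073,0],"twist":0.33},{"hand":1,"translation":[-0.049,0.109,0],"twist":0.49},{"hand":1,"translation":[-0.065,0.146,0],"twist":0.65},{"hand":1,"translation":[-0.081,0.182,0],"twist":0.81}]'
python3 - <<'E'
from plan import *
a=cur();print(a)
show(line(a,[.5915,.0975,.185,22.2],5))
E
```

```text
t: 3.82
eef_pos: [0.3115, 0.3803, 0.2801]
orientation: [180.0, -0.0, 115.2]
force: [-0.4, 0.9, 0.3]
width: 1.001
gripper_force: 0.0
t: 4.45
eef_pos: [0.4521, 0.2391, 0.31]
orientation: [180.0, -0.0, 68.8]
force: [0.7, -0.2, -0.1]
width: 0.998
gripper_force: 0.0
t: 5.08
eef_pos: [0.5933, 0.0984, 0.3096]
orientation: [-180.0, -0.0, 22.4]
force: [0.9, 0.7, -0.6]
width: 1.0
gripper_force: 0.0
[ 0.5933  0.0984  0.3096 22.3682]
[{"hand":1,"translation":[-0.0004,0.0000,0.0249],"twist":0.001},{"hand":1,"translation":[-0.0008,0.0001,0.0499],"twist":0.001},{"hand":1,"translation":[-0.0012,0.0001,0.0748],"twist":0.002},{"hand":1,"translation":[-0.0016,0.0001,0.0997],"twist":0.002},{"hand":1,"translation":[-0.0020,0.0002,0.1246],"twist":0.003}]
```

```bash
python3 -m inch '[{"hand":1,"translation":[0,0,0.03],"twist":0},{"hand":1,"translation":[-0.001,0,0.06],"twist":0},{"hand":1,"translation":[-0.002,0,0.09],"twist":0},{"hand":1,"translation":[-0.002,0,0.12],"twist":0},{"hand":0.4,"translation":[-0.002,0,0.123],"twist":0}]'
python3 -m inch '[{"hand":0,"translation":[0,0,0],"twist":0},{"hand":0,"translation":[0,0,0],"twist":0},{"hand":0,"translation":[0,0,0],"twist":0},{"hand":0,"translation":[0,0,0],"twist":0},{"hand":0,"translation":[0,0,0],"twist":0}]'
python3 - <<'E'
from plan import *
p=json.load(open("p.json"));M=model(p);a=cur();print(a,robot.sense()["force"])
c=M["column"][:2]; v=a[:2]-c; s=p[2]
ang=np.degrees(np.arctan2(v[1],v[0])); tgt=np.degrees(s)-90
print("r",np.linalg.norm(v),"ang",ang,"turn",(tgt-ang+180)%360-180)
show(arc(a,c,(tgt-ang+180)%360-180,10),hand=0)
E
```

```text
t: 5.7
eef_pos: [0.5889, 0.0987, 0.1843]
orientation: [-179.9, 0.3, 22.7]
force: [-0.0, 0.1, 0.1]
width: 0.936
gripper_force: 0.0
t: 6.32
eef_pos: [0.5906, 0.0987, 0.1869]
orientation: [180.0, -0.0, 22.7]
force: [0.2, 0.4, 0.4]
width: 0.401
gripper_force: 0.0
[ 0.5906  0.0987  0.1869 22.6787] [0.1716 0.3534 0.3727]
r 0.08441926568717825 ang -160.17142298525152 turn 50.85774314637689
[{"hand":0,"translation":[-0.0000,0.0075,-0.0000],"twist":-0.089},{"hand":0,"translation":[0.0006,0.0150,-0.0000],"twist":-0.178},{"hand":0,"translation":[0.0019,0.0223,-0.0000],"twist":-0.266},{"hand":0,"translation":[0.0038,0.0296,-0.0000],"twist":-0.355},{"hand":0,"translation":[0.0064,0.0366,-0.0000],"twist":-0.444}]
[{"hand":0,"translation":[-0.0000,0.0075,-0.0000],"twist":-0.089},{"hand":0,"translation":[0.0006,0.0150,-0.0000],"twist":-0.178},{"hand":0,"translation":[0.0019,0.0223,-0.0000],"twist":-0.266},{"hand":0,"translation":[0.0038,0.0296,-0.0000],"twist":-0.355},{"hand":0,"translation":[0.0064,0.0366,-0.0000],"twist":-0.444}]
```

```bash
python3 -m inch '[{"hand":0,"translation":[0,0,0],"twist":0},{"hand":0,"translation":[0,0,0],"twist":0},{"hand":0,"translation":[0,0,0],"twist":0},{"hand":0,"translation":[0,0,0],"twist":0},{"hand":0,"translation":[0,0,0],"twist":0}]'
```

```text
t: 6.95
eef_pos: [0.5905, 0.0982, 0.1867]
orientation: [180.0, 0.0, 22.7]
force: [-0.1, -4.9, 0.3]
width: 0.181
gripper_force: 30.0
```

```bash
python3 -m inch '[{"hand":0,"translation":[0,0.0075,0],"twist":-0.089},{"hand":0,"translation":[0.0006,0.015,0],"twist":-0.178},{"hand":0,"translation":[0.0019,0.0223,0],"twist":-0.266},{"hand":0,"translation":[0.0038,0.0296,0],"twist":-0.355},{"hand":0,"translation":[0.0064,0.0366,0],"twist":-0.444}]'
python3 -m inch '[{"hand":0,"translation":[0,0.0075,0],"twist":-0.089},{"hand":0,"translation":[0.0006,0.015,0],"twist":-0.178},{"hand":0,"translation":[0.0019,0.0223,0],"twist":-0.266},{"hand":0,"translation":[0.0038,0.0296,0],"twist":-0.355},{"hand":0,"translation":[0.0064,0.0366,0],"twist":-0.444}]'
python3 -m inch '[{"hand":0,"translation":[0,0,0],"twist":0},{"hand":0,"translation":[0,0,0],"twist":0},{"hand":0.35,"translation":[0,0,0],"twist":0},{"hand":0.6,"translation":[0,0,0],"twist":0},{"hand":1,"translation":[0,0,0],"twist":0}]'
python3 -m inch '[{"hand":1,"translation":[0,0,0],"twist":0},{"hand":1,"translation":[0,0,-0.02],"twist":0},{"hand":1,"translation":[0,0,-0.05],"twist":0},{"hand":1,"translation":[0,0,-0.08],"twist":0},{"hand":1,"translation":[0,0,-0.12],"twist":0}]'
python3 - <<'E'
from plan import *
p0=json.load(open("p.json"));a=cur();print(a)
v=np.array([.6411,.043]); 
p0[4]=0.;p,L=run(p0); print(p,np.degrees(p[2:]))
for l in L:
  if l[1] in("handle","lens_center","column","arrow"): print(*l)
E
```

```text
t: 7.58
eef_pos: [0.6102, 0.0676, 0.1867]
orientation: [-179.9, 0.0, 48.3]
force: [-0.9, -2.0, 0.2]
width: 0.189
gripper_force: 30.0
t: 8.2
eef_pos: [0.6422, 0.0476, 0.1867]
orientation: [-180.0, -0.0, 73.7]
force: [-0.7, -3.1, 0.4]
width: 0.188
gripper_force: 30.0
t: 8.82
eef_pos: [0.6418, 0.0484, 0.1866]
orientation: [-180.0, -0.0, 73.6]
force: [0.0, -0.4, 0.2]
width: 0.46
gripper_force: 0.0
t: 9.45
eef_pos: [0.6415, 0.0479, 0.3068]
orientation: [-179.9, 0.0, 73.6]
force: [0.4, 0.8, 0.4]
width: 0.979
gripper_force: 0.0
[ 0.6415  0.0479  0.3068 73.5539]
[ 0.5735 -0.1469 -0.3376 -1.3721 -0.0667] [-19.3416 -78.6146  -3.823 ]
scene arrow [-0.3  1.1]
scene column [-1.6  0.7]
scene handle [-1.3 -3.1]
scene lens_center [ 5.7 -2. ]
top arrow [-1.2 -1.5]
top column [-2.6 -1.4]
top handle [2.5 0.2]
top lens_center [ 0.  -0.4]
```

```bash
python3 - <<'E'
from plan import *
p=np.array(json.load(open("p.json")))
print("handle in station",rot(-p[2])@(np.array([.642,.048])-p[:2]))
a=cur();print(robot.sense()['qpos'])
n="top"
A={n:cams.get_image(n) for n in ("scene","top")}
p[4]=0;M=model(p)
C={"scene":(230,130,390,290),"top":(210,140,380,260)}
for n in A:
    x0,y0,x1,y1=C[n];s=3.7 if n=="scene" else 4.7
    im=cv2.resize(A[n][y0:y1,x0:x1],None,fx=s,fy=s,interpolation=cv2.INTER_CUBIC)
    q=lambda X:tuple(int(v) for v in (proj(n,X)-[x0,y0]+.5)*s)
    W=lambda x,y,z:np.append(p[:2]+rot(p[2])@np.array([x,y]),z)
    cv2.line(im,q(W(0,.155,.162)),q(W(0,.29,.162)),(255,0,255),1)
    cv2.line(im,q(W(0,.0,.012)),q(W(0,.19,.012)),(0,0,255),1)
    cv2.line(im,q(W(0,.205,.162)),q(W(0,.205,.222)),(255,0,255),1)
    th=np.linspace(0,2*np.pi,60)
    cv2.polylines(im,[np.int32([q(W(.05*np.cos(t),.16,.082+.05*np.sin(t))) for t in th])],True,(255,0,255),1)
    cv2.imwrite(f"pics/m_{n}.png",im)
E
```

```text
handle in station [0.0001 0.2066]
[-5.6617 22.6809 64.7737  0.0002 92.5396 10.7804]
```

View pics/m_scene.png

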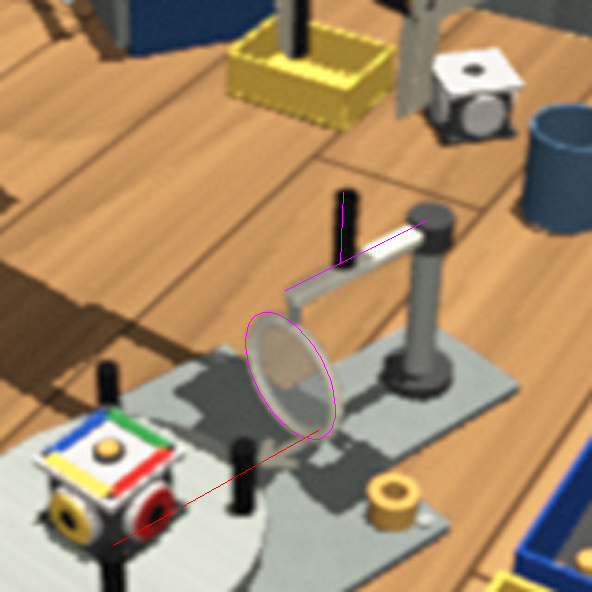

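View pics/m_top.png

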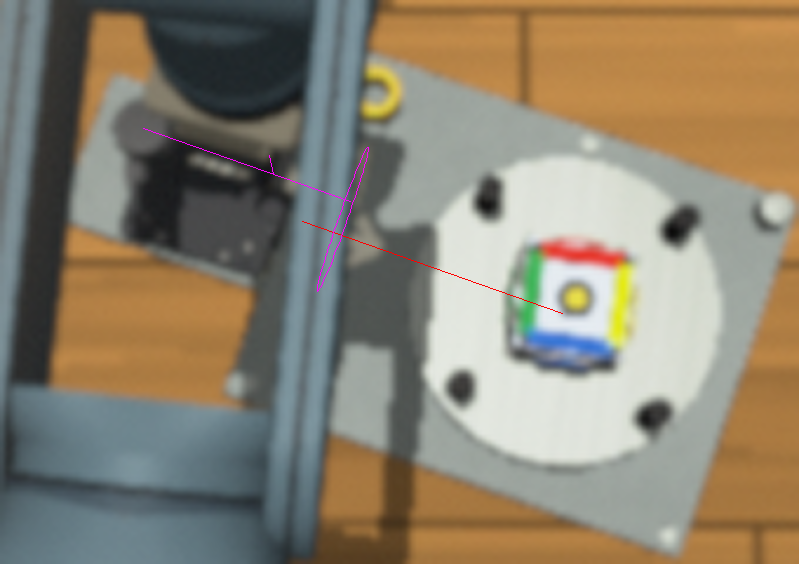

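The lens overlay for swing 0 lies on the real lens at about (292,378) in the crop, with only the constant ~1 px calibration offset, so the magnifier is within about 1° of the target. Next is the turntable: grip pin3 tangentially and turn it anticlockwise.

```bash
python3 - <<'E'
from plan import *
p=np.array(json.load(open("p.json")));M=model(p)
a=cur();X=M["pin3"];print(X,[M[f"pin{k}"] for k in range(3)])
psi=np.degrees(np.arctan2(*(p[:2]-X[:2])[::-1]));print(psi)
W=line(a,[X[0]+.001,X[1]-.002,.22,psi],5);show(W)
show(line(W[-1],[X[0]+.001,X[1]-.002,.062,psi],5),W[-1])
E
```

```text
[ 0.5017 -0.2011  0.07  ] [array([ 0.6277, -0.2188,  0.07  ]), array([ 0.6453, -0.0927,  0.07  ]), array([ 0.5193, -0.0751,  0.07  ])]
37.04376931805618
[{"hand":1,"translation":[-0.0560,-0.0125,0.0173],"twist":0.127},{"hand":1,"translation":[-0.1120,-0.0251,0.0347],"twist":0.255},{"hand":1,"translation":[-0.1680,-0.0376,0.0520],"twist":0.382},{"hand":1,"translation":[-0.2240,-0.0502,0.0694],"twist":0.510},{"hand":1,"translation":[-0.2800,-0.0627,0.0867],"twist":0.637}]
[{"hand":1,"translation":[0.0000,0.0000,0.0316],"twist":-0.000},{"hand":1,"translation":[0.0000,0.0000,0.0632],"twist":-0.000},{"hand":1,"translation":[-0.0000,0.0000,0.0948],"twist":-0.000},{"hand":1,"translation":[-0.0000,0.0000,0.1264],"twist":-0.000},{"hand":1,"translation":[-0.0000,0.0000,0.1580],"twist":-0.000}]
```

```bash
python3 -m inch '[{"hand":1,"translation":[-0.056,-0.0125,0],"twist":0.127},{"hand":1,"translation":[-0.112,-0.025,0],"twist":0.255},{"hand":1,"translation":[-0.168,-0.0376,0.03],"twist":0.382},{"hand":0.6,"translation":[-0.224,-0.050,0.06],"twist":0.51},{"hand":0.6,"translation":[-0.28,-0.0627,0.087],"twist":0.637}]'
python3 -m inch '[{"hand":0.6,"translation":[0,0,0.032],"twist":0},{"hand":0.6,"translation":[0,0,0.063],"twist":0},{"hand":0.6,"translation":[0,0,0.095],"twist":0},{"hand":0.6,"translation":[0,0,0.126],"twist":0},{"hand":0.6,"translation":[0,0,0.158],"twist":0}]'
python3 -m inch '[{"hand":0,"translation":[0,0,0],"twist":0},{"hand":0,"translation":[0,0,0],"twist":0},{"hand":0,"translation":[0,0,0],"twist":0},{"hand":0,"translation":[0,0,0],"twist":0},{"hand":0,"translation":[0,0,0],"twist":0}]'
python3 - <<'E'
from plan import *
p=np.array(json.load(open("p.json")));a=cur();print(a,robot.sense()["width"],robot.sense()["t"])
v=a[:2]-p[:2];ang=np.degrees(np.arctan2(v[1],v[0])); r=np.linalg.norm(v)
turn=(np.degrees(p[2])-45-ang+180)%360-180
print(r,ang,turn); 
a2=a.copy(); a2[:2]=p[:2]+v/r*.09
show(arc(a2,p[:2],turn,15),hand=0)
E
```

```text
t: 11.18
eef_pos: [0.5041, -0.2001, 0.2214]
orientation: [180.0, -0.0, 36.8]
force: [1.1, 0.1, 0.3]
width: 0.829
gripper_force: 0.0
t: 11.8
eef_pos: [0.5053, -0.199, 0.0633]
orientation: [180.0, -0.0, 37.0]
force: [-0.3, -0.6, 0.2]
width: 0.597
gripper_force: 0.0
t: 12.42
eef_pos: [0.5052, -0.1987, 0.0649]
orientation: [180.0, -0.0, 37.1]
force: [-2.5, 2.0, 5.9]
width: 0.189
gripper_force: 30.0
[ 0.5052 -0.1987  0.0649 37.0667] 0.18892171221898965 12.425
0.08568668694082655 -142.8463257264372 78.50471935519619
[{"hand":0,"translation":[-0.0039,0.0082,-0.0000],"twist":-0.091},{"hand":0,"translation":[-0.0028,0.0164,-0.0000],"twist":-0.183},{"hand":0,"translation":[-0.0009,0.0244,-0.0000],"twist":-0.274},{"hand":0,"translation":[0.0017,0.0322,-0.0000],"twist":-0.365},{"hand":0,"translation":[0.0050,0.0397,-0.0000],"twist":-0.457}]
[{"hand":0,"translation":[0.0004,0.0082,-0.0000],"twist":-0.091},{"hand":0,"translation":[0.0015,0.0163,-0.0000],"twist":-0.183},{"hand":0,"translation":[0.0034,0.0244,-0.0000],"twist":-0.274},{"hand":0,"translation":[0.0060,0.0321,-0.0000],"twist":-0.365},{"hand":0,"translation":[0.0093,0.0397,-0.0000],"twist":-0.457}]
[{"hand":0,"translation":[0.0004,0.0082,-0.0000],"twist":-0.091},{"hand":0,"translation":[0.0015,0.0163,-0.0000],"twist":-0.183},{"hand":0,"translation":[0.0034,0.0244,-0.0000],"twist":-0.274},{"hand":0,"translation":[0.0060,0.0321,-0.0000],"twist":-0.365},{"hand":0,"translation":[0.0093,0.0397,-0.0000],"twist":-0.457}]
```

```bash
for i in 1; do
python3 -m inch '[{"hand":0,"translation":[0.0004,0.0078,0],"twist":-0.091},{"hand":0,"translation":[0.0014,0.0155,0],"twist":-0.183},{"hand":0,"translation":[0.0032,0.0232,0],"twist":-0.274},{"hand":0,"translation":[0.0057,0.0306,0],"twist":-0.365},{"hand":0,"translation":[0.0089,0.0378,0],"twist":-0.457}]'
done
python3 - <<'E'
from plan import *
s=robot.sense();print(s["force"],s["torque"],s["joint_torque"],s["eef_pos"])
E
```

```text
t: 13.05
eef_pos: [0.5357, -0.2232, 0.0649]
orientation: [179.9, -0.1, 63.4]
force: [-0.4, 4.4, 5.5]
width: 0.189
gripper_force: 30.0
[-0.4106  4.4377  5.4917] [ 0.6765  0.1969 -0.0617] [ -2.2111 -47.5603 -22.9119  -0.9669  -0.9933   0.8952] [ 0.5357 -0.2232  0.0649]
```

```bash
python3 -m inch '[{"hand":0,"translation":[0.0004,0.0078,0],"twist":-0.091},{"hand":0,"translation":[0.0014,0.0155,0],"twist":-0.183},{"hand":0,"translation":[0.0032,0.0232,0],"twist":-0.274},{"hand":0,"translation":[0.0057,0.0306,0],"twist":-0.365},{"hand":0,"translation":[0.0089,0.0378,0],"twist":-0.457}]'
python3 -m inch '[{"hand":0,"translation":[0.0004,0.0078,0],"twist":-0.091},{"hand":0,"translation":[0.0014,0.0155,0],"twist":-0.183},{"hand":0,"translation":[0.0032,0.0232,0],"twist":-0.274},{"hand":0,"translation":[0.0057,0.0306,0],"twist":-0.365},{"hand":0,"translation":[0.0089,0.0378,0],"twist":-0.457}]'
python3 -m inch '[{"hand":0,"translation":[0,0,0],"twist":0},{"hand":0,"translation":[0,0,0],"twist":0},{"hand":0,"translation":[0,0,0],"twist":0},{"hand":0,"translation":[0,0,0],"twist":0},{"hand":0,"translation":[0,0,0],"twist":0}]'
cat > tt.py <<'E'
from plan import *
def tt(th0):
    K("scene");K("top");p=np.array(json.load(open("p.json")));a=cur()
    v=rot(-p[2])@(a[:2]-p[:2]);print("tool r",np.linalg.norm(v),"station ang",np.degrees(np.arctan2(v[1],v[0]))%360,"yaw-s",a[3]-np.degrees(p[2]))
    O=observe();p[3]=np.radians(th0)
    q,L=fit(O,p,(3,4),12);print("th,m deg",np.degrees(q[3:]),robot.sense()["t"])
    for l in L:
        if l[1][:3]=="pin" or "side" in l[1] : print(*l)
    return O,q
E
python3 -c "
from tt import *
tt(0)"
```

```text
t: 13.68
eef_pos: [0.5733, -0.2318, 0.0649]
orientation: [179.9, -0.1, 89.6]
force: [-1.3, 4.6, 5.1]
width: 0.188
gripper_force: 30.0
t: 14.3
eef_pos: [0.611, -0.2233, 0.0649]
orientation: [179.9, -0.0, 115.8]
force: [-1.7, 3.8, 5.4]
width: 0.19
gripper_force: 30.0
t: 14.92
eef_pos: [0.6116, -0.223, 0.065]
orientation: [179.9, -0.0, 115.6]
force: [1.2, 5.4, 3.6]
width: 0.184
gripper_force: 30.0
tool r 0.08507592489119546 station ang 315.9850359629733 yaw-s 134.92474870974627
th,m deg [ 1.8558 -0.7986] 15.925
scene red_side [0.3 1.4]
scene yellow_side [-1.7  0.1]
scene blue_side [-1.7 -5.5]
scene green_side [0.8 0.5]
scene pin0 [-2.8  7.1]
scene pin1 [-0.7  9.3]
scene pin2 [ 1.5 10.5]
scene pin3 [0.1 6.7]
top red_side [-0.8 -0.6]
top yellow_side [ 1.4 -0.9]
top blue_side [-2.9  1. ]
top green_side [3.2 3.2]
top pin0 [-1.7 -0.6]
top pin1 [0.7 5.8]
top pin3 [-3.7  3.7]
```

```bash
sed -i 's/\[.09,0\]),.07)/[.09,0]),.10)/' fit.py
cat > bars.py <<'E'
from tt import *
def bars(n="top"):
    im=cams.get_image(n);p=np.array(json.load(open("p.json")))
    h=cv2.cvtColor(im,cv2.COLOR_BGR2HSV).astype(int)
    c=proj(n,[p[0],p[1],.106]);yy,xx=np.mgrid[:420,:560];near=np.hypot(xx-c[0],yy-c[1])<18
    H,S,V=h[...,0],h[...,1],h[...,2];ok=near&(S>110)&(V>70)
    R={"red":ok&((H<8)|(H>172)),"yellow":ok&(H>22)&(H<36)&(np.hypot(xx-c[0],yy-c[1])>7),"blue":ok&(H>98)&(H<125),"green":ok&(H>45)&(H<90)}
    off={"red":90,"yellow":0,"blue":270,"green":180};P={};out=[]
    for k,m in R.items():
        if m.sum()>8:
            w=(S*m).astype(float);P[k]=atz(n,((xx*w).sum()/w.sum(),(yy*w).sum()/w.sum()),.106)[:2]
    for i,j in(("red","blue"),("yellow","green")):
        if i in P and j in P:
            d=P[i]-P[j];out.append((np.degrees(np.arctan2(d[1],d[0])-p[2])-off[i]+180)%360-180)
    if len(P)==4: print("centre",sum(P.values())/4,"model",p[:2])
    print("bars th",out,{k:int(m.sum()) for k,m in R.items()},robot.sense()["t"])
E
python3 - <<'E'
from bars import *
bars()
O=pickle.load(open("o.pkl","rb"))
p,L=fit(O,json.load(open("p.json")),(0,1,2,4),12);print("pre-turn obs: refit",p,np.degrees(p[2:]))
tt(0)
E
```

```text
bars th [np.float64(-0.7175993505486815)] {'red': 48, 'yellow': 41, 'blue': 0, 'green': 21} 15.975
pre-turn obs: refit [ 0.5742 -0.1475 -0.3381 -1.3721 -0.0591] [-19.3714 -78.6146  -3.3876]
tool r 0.08507337702667407 station ang 315.9799548755067 yaw-s 134.92638428033575
th,m deg [-1.5492 -1.3763] 16.975
scene red_side [-0.8  1.9]
scene yellow_side [-0.1  0.1]
scene blue_side [-0.5  0. ]
scene green_side [-2.8  1.8]
scene pin2 [-0.  3.]
scene pin1 [-0.   1.1]
scene pin3 [-1.5 -2.4]
top red_side [-0.7 -2.6]
top yellow_side [1.  4.4]
top green_side [2.7 0.3]
top pin1 [-1.5  2. ]
top pin3 [-2.5  3.4]
top pin0 [-0.9 -1. ]
```

Red faces the lens (bars read -0.7°) and has been still for over 2 s. Now I'll release, go back to the next pin at station angle 225° and grip it.

```bash
cat > nxt.py <<'E'
from bars import *
def nxt(th,dang,r=.089):
    p=np.array(json.load(open("p.json")));s=np.degrees(p[2]);a=cur()
    up=a.copy();up[2]=.165
    W0=line(a,a,3)+line(a,up,2)
    b=225+th; X=p[:2]+rot(np.radians(b+s))@np.array([r,0])
    t=np.r_[X,.165,b+s-180]; d=t.copy();d[2]=.064
    W=W0+line(up,t,10); W[13][2]=.165
    W+=line(t,d,5)
    show(W,hand=.6)
    print("turn",dang);show(arc(d,p[:2],dang,15),d,hand=0)
E
python3 -c "
from nxt import *
nxt(-.7,90.7)"
```

```text
[{"hand":0.6,"translation":[0.0000,0.0000,-0.0000],"twist":-0.000},{"hand":0.6,"translation":[0.0000,0.0000,-0.0000],"twist":-0.000},{"hand":0.6,"translation":[0.0000,0.0000,-0.0000],"twist":-0.000},{"hand":0.6,"translation":[0.0000,0.0000,-0.0500],"twist":-0.000},{"hand":0.6,"translation":[0.0000,0.0000,-0.1000],"twist":-0.000}]
[{"hand":0.6,"translation":[0.0086,-0.0091,-0.0000],"twist":0.158},{"hand":0.6,"translation":[0.0172,-0.0181,-0.0000],"twist":0.316},{"hand":0.6,"translation":[0.0258,-0.0272,-0.0000],"twist":0.474},{"hand":0.6,"translation":[0.0344,-0.0362,-0.0000],"twist":0.633},{"hand":0.6,"translation":[0.0430,-0.0453,-0.0000],"twist":0.791}]
[{"hand":0.6,"translation":[-0.0004,-0.0125,-0.0000],"twist":0.158},{"hand":0.6,"translation":[-0.0008,-0.0250,-0.0000],"twist":0.316},{"hand":0.6,"translation":[-0.0012,-0.0374,-0.0000],"twist":0.474},{"hand":0.6,"translation":[-0.0015,-0.0499,-0.0000],"twist":0.633},{"hand":0.6,"translation":[-0.0019,-0.0624,-0.0000],"twist":0.791}]
[{"hand":0.6,"translation":[0.0000,0.0000,0.0202],"twist":-0.000},{"hand":0.6,"translation":[0.0000
[... 503 characters left out ...]
0,"translation":[0.0121,0.0448,-0.0000],"twist":-0.528}]
[{"hand":0,"translation":[0.0005,0.0094,-0.0000],"twist":-0.106},{"hand":0,"translation":[0.0020,0.0186,-0.0000],"twist":-0.211},{"hand":0,"translation":[0.0044,0.0277,-0.0000],"twist":-0.317},{"hand":0,"translation":[0.0078,0.0365,-0.0000],"twist":-0.422},{"hand":0,"translation":[0.0121,0.0448,-0.0000],"twist":-0.528}]
[{"hand":0,"translation":[0.0005,0.0094,-0.0000],"twist":-0.106},{"hand":0,"translation":[0.0020,0.0186,-0.0000],"twist":-0.211},{"hand":0,"translation":[0.0044,0.0277,-0.0000],"twist":-0.317},{"hand":0,"translation":[0.0078,0.0365,-0.0000],"twist":-0.422},{"hand":0,"translation":[0.0121,0.0448,-0.0000],"twist":-0.528}]
```

```bash
python3 -m inch '[{"hand":0.6,"translation":[0,0,0],"twist":0},{"hand":0.6,"translation":[0,0,0],"twist":0},{"hand":0.6,"translation":[0,0,0],"twist":0},{"hand":0.6,"translation":[0,0,-0.05],"twist":0},{"hand":0.6,"translation":[0,0,-0.1],"twist":0}]'
python3 -m inch '[{"hand":0.6,"translation":[0.0086,-0.0091,0],"twist":0.158},{"hand":0.6,"translation":[0.0172,-0.0181,0],"twist":0.316},{"hand":0.6,"translation":[0.0258,-0.0272,0],"twist":0.474},{"hand":0.6,"translation":[0.0344,-0.0362,0],"twist":0.633},{"hand":0.6,"translation":[0.043,-0.0453,0],"twist":0.791}]'
python3 -m inch '[{"hand":0.6,"translation":[-0.0004,-0.0125,0],"twist":0.158},{"hand":0.6,"translation":[-0.0008,-0.025,0],"twist":0.316},{"hand":0.6,"translation":[-0.0012,-0.0374,0],"twist":0.474},{"hand":0.6,"translation":[-0.0015,-0.05,0],"twist":0.633},{"hand":0.6,"translation":[-0.0019,-0.0624,0],"twist":0.791}]'
python3 -c "
from bars import *
bars();cv2.imwrite('pics/t2.png',cams.get_image('top'));print(cur())"
```

```text
t: 17.6
eef_pos: [0.61, -0.2242, 0.1642]
orientation: [-179.9, -0.1, 115.6]
force: [1.2, 0.7, 0.5]
width: 0.596
gripper_force: 0.0
t: 18.23
eef_pos: [0.5506, -0.2051, 0.1639]
orientation: [-180.0, 0.0, 70.0]
force: [0.3, -0.2, 0.2]
width: 0.601
gripper_force: 0.0
t: 18.85
eef_pos: [0.4913, -0.1858, 0.1639]
orientation: [180.0, 0.0, 24.7]
force: [-0.5, 0.5, 0.3]
width: 0.6
gripper_force: 0.0
centre [ 0.5718 -0.1444] model [ 0.5735 -0.1469]
bars th [np.float64(-2.24018060358145), np.float64(2.748259876805747)] {'red': 46, 'yellow': 55, 'blue': 41, 'green': 40} 18.9
[ 0.4908 -0.1855  0.164  24.884 ]
```

```bash
python3 -m inch '[{"hand":0.6,"translation":[0,0,0.02],"twist":0},{"hand":0.6,"translation":[0,0,0.04],"twist":0},{"hand":0.6,"translation":[0,0,0.06],"twist":0},{"hand":0.6,"translation":[0,0,0.08],"twist":0},{"hand":0.6,"translation":[0,0,0.1],"twist":0}]'
python3 -m inch '[{"hand":0,"translation":[0,0,0],"twist":0},{"hand":0,"translation":[0,0,0],"twist":0},{"hand":0,"translation":[0,0,0],"twist":0},{"hand":0,"translation":[0,0,0],"twist":0},{"hand":0,"translation":[0,0,0],"twist":0}]'
python3 -c "
from bars import *
bars();p=json.load(open('p.json'));a=cur();v=rot(-p[2])@(a[:2]-p[:2]);print(a,np.hypot(*v),np.degrees(np.arctan2(v[1],v[0]))%360)"
```

```text
t: 19.58
eef_pos: [0.4924, -0.1862, 0.0633]
orientation: [180.0, -0.0, 25.2]
force: [1.2, -0.0, -0.5]
width: 0.604
gripper_force: 0.0
t: 20.2
eef_pos: [0.492, -0.1857, 0.0646]
orientation: [180.0, -0.0, 25.0]
force: [0.5, 0.8, 4.3]
width: 0.192
gripper_force: 30.0
centre [ 0.5711 -0.1459] model [ 0.5735 -0.1469]
bars th [np.float64(-1.1555216035005742), np.float64(5.543786522594814)] {'red': 48, 'yellow': 54, 'blue': 50, 'green': 43} 20.25
[ 0.492  -0.1857  0.0646 24.9803] 0.09024386208189297 224.8277445050963
```

```bash
python3 -m inch '[{"hand":0,"translation":[0.0005,0.0094,0],"twist":-0.105},{"hand":0,"translation":[0.002,0.0187,0],"twist":-0.209},{"hand":0,"translation":[0.0044,0.0278,0],"twist":-0.314},{"hand":0,"translation":[0.0078,0.0366,0],"twist":-0.419},{"hand":0,"translation":[0.012,0.045,0],"twist":-0.524}]'
python3 -m inch '[{"hand":0,"translation":[0.0005,0.0094,0],"twist":-0.105},{"hand":0,"translation":[0.002,0.0187,0],"twist":-0.209},{"hand":0,"translation":[0.0044,0.0278,0],"twist":-0.314},{"hand":0,"translation":[0.0078,0.0366,0],"twist":-0.419},{"hand":0,"translation":[0.012,0.045,0],"twist":-0.524}]'
python3 -m inch '[{"hand":0,"translation":[0.0005,0.0094,0],"twist":-0.105},{"hand":0,"translation":[0.002,0.0187,0],"twist":-0.209},{"hand":0,"translation":[0.0044,0.0278,0],"twist":-0.314},{"hand":0,"translation":[0.0078,0.0366,0],"twist":-0.419},{"hand":0,"translation":[0.012,0.045,0],"twist":-0.524}]'
python3 -m inch '[{"hand":0,"translation":[0,0,0],"twist":0},{"hand":0,"translation":[0,0,0],"twist":0},{"hand":0,"translation":[0,0,0],"twist":0},{"hand":0,"translation":[0,0,0],"twist":0},{"hand":0,"translation":[0,0,0],"twist":0}]'
python3 -m inch '[{"hand":0,"translation":[0,0,0],"twist":0},{"hand":0,"translation":[0,0,0],"twist":0},{"hand":0,"translation":[0,0,0],"twist":0},{"hand":0,"translation":[0,0,0],"twist":0},{"hand":0,"translation":[0,0,0],"twist":0}]'
python3 -c "
from bars import *
bars();p=json.load(open('p.json'));a=cur();v=rot(-p[2])@(a[:2]-p[:2]);print(a,np.hypot(*v),np.degrees(np.arctan2(v[1],v[0]))%360)
from nxt import nxt
nxt(-.2,90)" | head -8
```

```text
t: 20.88
eef_pos: [0.5227, -0.2207, 0.0646]
orientation: [180.0, -0.1, 55.2]
force: [2.2, 6.5, 4.7]
width: 0.186
gripper_force: 30.0
t: 21.5
eef_pos: [0.5663, -0.2358, 0.0646]
orientation: [179.9, -0.1, 85.2]
force: [1.2, 7.6, 5.9]
width: 0.189
gripper_force: 30.0
t: 22.12
eef_pos: [0.6115, -0.2278, 0.0646]
orientation: [180.0, -0.1, 115.2]
force: [-3.1, 5.0, 6.1]
width: 0.188
gripper_force: 30.0
t: 22.75
eef_pos: [0.6121, -0.2275, 0.0646]
orientation: [179.9, -0.1, 115.0]
force: [1.5, 5.4, 4.3]
width: 0.188
gripper_force: 30.0
t: 23.38
eef_pos: [0.6121, -0.2275, 0.0646]
orientation: [179.9, -0.1, 115.0]
force: [1.8, 6.6, 4.2]
width: 0.187
gripper_force: 30.0
bars th [np.float64(83.99665048221846)] {'red': 33, 'yellow': 53, 'blue': 42, 'green': 0} 23.425
[  0.6121  -0.2275   0.0646 115.0446] 0.08941056955054993 314.942012763442
[{"hand":0.6,"translation":[0.0000,0.0000,-0.0000],"twist":-0.000},{"hand":0.6,"translation":[0.0000,0.0000,-0.0000],"twist":-0.000},{"hand":0.6,"translation":[0.0000,0.0000,-0.0000],"twist":-0.000},{"hand":0.6,"translation":[0.0000,0.0000,-0.0502],"twist":-0.
[... 697 characters left out ...]
":[-0.0002,-0.0632,-0.0000],"twist":0.782}]
[{"hand":0.6,"translation":[0.0000,0.0000,0.0202],"twist":-0.000},{"hand":0.6,"translation":[0.0000,0.0000,0.0404],"twist":-0.000},{"hand":0.6,"translation":[0.0000,0.0000,0.0606],"twist":-0.000},{"hand":0.6,"translation":[0.0000,0.0000,0.0808],"twist":-0.000},{"hand":0.6,"translation":[0.0000,0.0000,0.1010],"twist":-0.000}]
turn 90
[{"hand":0,"translation":[0.0005,0.0093,-0.0000],"twist":-0.105},{"hand":0,"translation":[0.0019,0.0185,-0.0000],"twist":-0.209},{"hand":0,"translation":[0.0044,0.0275,-0.0000],"twist":-0.314},{"hand":0,"translation":[0.0077,0.0362,-0.0000],"twist":-0.419},{"hand":0,"translation":[0.0119,0.0445,-0.0000],"twist":-0.524}]
```

```bash
python3 -c "
from tt import *
O,q=tt(90)
for n in('scene','top'):
  r=fit([o for o in O if o[0]==n],q,(3,4),12)[0];print(n,np.degrees(r[3:]))
cv2.imwrite('pics/y.png',cv2.resize(cams.get_image('top')[140:260,210:380],None,fx=4.7,fy=4.7,interpolation=cv2.INTER_CUBIC))"
```

```text
tool r 0.08941056955054992 station ang 314.942012763442 yaw-s 134.38625461924426
th,m deg [87.6974 -4.1216] 24.425
scene red_side [1.6 3. ]
scene yellow_side [ 1.2 -1. ]
scene blue_side [ 1.  -1.5]
scene green_side [-2.1  1.4]
scene pin2 [-2.9  1.6]
scene pin1 [2.  0.7]
scene pin3 [-0.9 -0.9]
top yellow_side [1.4 3.5]
top blue_side [-1.9  2.6]
top green_side [ 0.7 -0.1]
top pin2 [ 2.2 -0.5]
top pin0 [-3.9 -1.4]
top pin3 [-1.1  1.7]
scene [88.417  -6.5083]
top [87.1206  0.3259]
```

View pics/y.png

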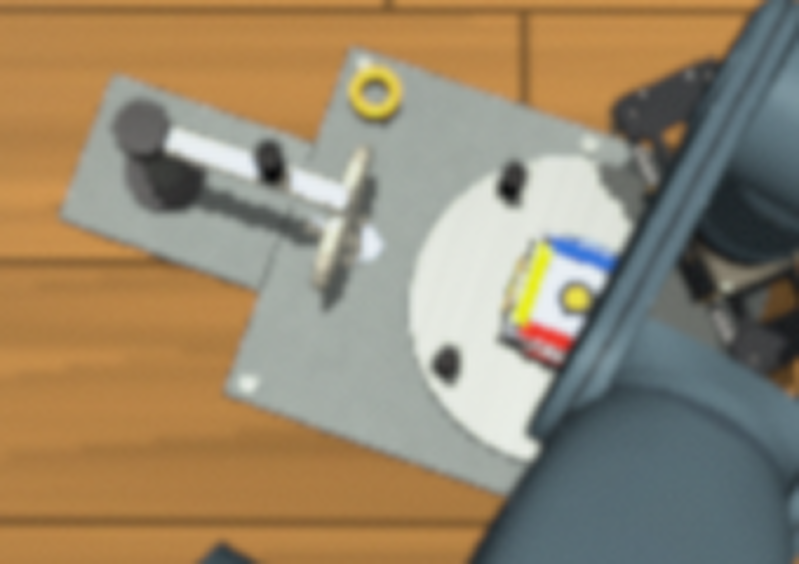

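Yellow faces the arrow: its bar leans 18° and the plate edge 20°, and the arm isn't touching the lens. The white arm from (165,140) to (350,195) looks a degree or two past the station axis, so I'll measure that precisely.

```bash
cat > mag.py <<'E'
from plan import *
def mag():
    im=cams.get_image("top");p=np.array(json.load(open("p.json")))
    W=lambda x,y,z:np.append(p[:2]+rot(p[2])@np.array([x,y]),z)
    roi=np.zeros((420,560),np.uint8)
    cv2.fillPoly(roi,[np.int32([proj("top",W(x,y,.162)) for x,y in((-.03,.170),(.03,.170),(.03,.272),(-.03,.272))])],1)
    h=cv2.cvtColor(im,cv2.COLOR_BGR2HSV);m=(roi>0)&(h[...,2]>195)&(h[...,1]<60)
    y,x=np.nonzero(m);P=np.array([rot(-p[2])@(atz("top",q,.162)[:2]-p[:2]) for q in zip(x,y)])
    vx,vy,cx,cy=cv2.fitLine(np.float32(P),cv2.DIST_HUBER,0,.001,.001).ravel()
    k=vx/vy;print(len(P),"arm slope deg (m)",np.degrees(np.arctan(k)),"x at y=.29,.205,.16:",[cx+k*(Y-cy) for Y in(.29,.205,.16)])
    # plate edges/arrow: white arrow pixels
mag()
E
python3 mag.py
```

```text
137 arm slope deg (m) 0.022045344 x at y=.29,.205,.16: [np.float32(0.00034946206), np.float32(0.00031675713), np.float32(0.00029944273)]
```

The line fit puts the magnifier at 0.0°, so the lens is right. On to the blue side.

```bash
python3 -m inch '[{"hand":0.6,"translation":[0,0,0],"twist":0},{"hand":0.6,"translation":[0,0,0],"twist":0},{"hand":0.6,"translation":[0,0,0],"twist":0},{"hand":0.6,"translation":[0,0,-0.05],"twist":0},{"hand":0.6,"translation":[0,0,-0.1],"twist":0}]'
python3 -m inch '[{"hand":0.6,"translation":[0.0089,-0.009,0],"twist":0.156},{"hand":0.6,"translation":[0.0178,-0.018,0],"twist":0.313},{"hand":0.6,"translation":[0.0266,-0.027,0],"twist":0.469},{"hand":0.6,"translation":[0.0355,-0.036,0],"twist":0.625},{"hand":0.6,"translation":[0.0444,-0.045,0],"twist":0.782}]'
python3 -m inch '[{"hand":0.6,"translation":[0,-0.0126,0],"twist":0.156},{"hand":0.6,"translation":[0,-0.0253,0],"twist":0.313},{"hand":0.6,"translation":[0,-0.038,0],"twist":0.469},{"hand":0.6,"translation":[0,-0.0505,0],"twist":0.625},{"hand":0.6,"translation":[0,-0.0632,0],"twist":0.782}]'
python3 -c "
from bars import *
bars();print(cur())"
python3 -m inch '[{"hand":0.6,"translation":[0,0,0.02],"twist":0},{"hand":0.6,"translation":[0,0,0.04],"twist":0},{"hand":0.6,"translation":[0,0,0.06],"twist":0},{"hand":0.6,"translation":[0,0,0.08],"twist":0},{"hand":0.6,"translation":[0,0,0.1],"twist":0}]'
python3 -m inch '[{"hand":0,"translation":[0,0,0],"twist":0},{"hand":0,"translation":[0,0,0],"twist":0},{"hand":0,"translation":[0,0,0],"twist":0},{"hand":0,"translation":[0,0,0],"twist":0},{"hand":0,"translation":[0,0,0],"twist":0}]'
python3 -c "
from bars import *
bars();p=json.load(open('p.json'));a=cur();v=rot(-p[2])@(a[:2]-p[:2]);print(a,np.hypot(*v),np.degrees(np.arctan2(v[1],v[0]))%360)"
```

```text
t: 25.15
eef_pos: [0.6106, -0.2294, 0.1642]
orientation: [-179.9, -0.1, 115.0]
force: [0.3, -0.4, 0.7]
width: 0.595
gripper_force: 0.0
t: 25.78
eef_pos: [0.5511, -0.2083, 0.1639]
orientation: [-180.0, 0.0, 69.9]
force: [0.8, -0.7, 0.5]
width: 0.599
gripper_force: 0.0
t: 26.4
eef_pos: [0.4917, -0.1869, 0.1639]
orientation: [180.0, 0.0, 25.1]
force: [0.1, -0.6, 0.1]
width: 0.603
gripper_force: 0.0
centre [ 0.5714 -0.1449] model [ 0.5735 -0.1469]
bars th [np.float64(88.26180291433258), np.float64(91.12310774004823)] {'red': 56, 'yellow': 48, 'blue': 48, 'green': 39} 26.45
[ 0.4903 -0.1862  0.1638 24.777 ]
t: 27.08
eef_pos: [0.4925, -0.1872, 0.0633]
orientation: [180.0, -0.0, 25.6]
force: [0.8, -0.2, 0.5]
width: 0.599
gripper_force: 0.0
t: 27.7
eef_pos: [0.4922, -0.1865, 0.0645]
orientation: [-180.0, -0.0, 25.4]
force: [-1.2, 2.4, 5.1]
width: 0.19
gripper_force: 30.0
centre [ 0.571  -0.1456] model [ 0.5735 -0.1469]
bars th [np.float64(89.86261492160065), np.float64(92.29195025890891)] {'red': 51, 'yellow': 55, 'blue': 45, 'green': 46} 27.75
[ 0.4922 -0.1866  0.0645 25.4436] 0.09043861191609794 225.3364085032881
```

```bash
python3 -m inch '[{"hand":0,"translation":[0.0005,0.0094,0],"twist":-0.105},{"hand":0,"translation":[0.002,0.0187,0],"twist":-0.209},{"hand":0,"translation":[0.0044,0.0278,0],"twist":-0.314},{"hand":0,"translation":[0.0078,0.0366,0],"twist":-0.419},{"hand":0,"translation":[0.012,0.045,0],"twist":-0.523}]'
python3 -m inch '[{"hand":0,"translation":[0.0005,0.0094,0],"twist":-0.105},{"hand":0,"translation":[0.002,0.0187,0],"twist":-0.209},{"hand":0,"translation":[0.0044,0.0278,0],"twist":-0.314},{"hand":0,"translation":[0.0078,0.0366,0],"twist":-0.419},{"hand":0,"translation":[0.012,0.045,0],"twist":-0.523}]'
python3 -m inch '[{"hand":0,"translation":[0.0005,0.0094,0],"twist":-0.105},{"hand":0,"translation":[0.002,0.0187,0],"twist":-0.209},{"hand":0,"translation":[0.0044,0.0278,0],"twist":-0.314},{"hand":0,"translation":[0.0078,0.0366,0],"twist":-0.419},{"hand":0,"translation":[0.012,0.045,0],"twist":-0.523}]'
python3 -m inch '[{"hand":0,"translation":[0,0,0],"twist":0},{"hand":0,"translation":[0,0,0],"twist":0},{"hand":0,"translation":[0,0,0],"twist":0},{"hand":0,"translation":[0,0,0],"twist":0},{"hand":0,"translation":[0,0,0],"twist":0}]'
python3 -m inch '[{"hand":0,"translation":[0,0,0],"twist":0},{"hand":0,"translation":[0,0,0],"twist":0},{"hand":0,"translation":[0,0,0],"twist":0},{"hand":0,"translation":[0,0,0],"twist":0},{"hand":0,"translation":[0,0,0],"twist":0}]'
python3 -c "
from tt import *
O,q=tt(180)
from nxt import nxt
nxt(0,90)" | grep -v side | head -8
```

```text
t: 28.38
eef_pos: [0.5235, -0.2214, 0.0646]
orientation: [180.0, -0.1, 55.6]
force: [1.9, 7.5, 4.9]
width: 0.182
gripper_force: 30.0
t: 29.0
eef_pos: [0.5671, -0.2361, 0.0645]
orientation: [180.0, -0.2, 85.5]
force: [1.4, 9.6, 6.5]
width: 0.187
gripper_force: 30.0
t: 29.62
eef_pos: [0.6121, -0.2278, 0.0645]
orientation: [180.0, -0.1, 115.5]
force: [-3.1, 8.3, 6.9]
width: 0.188
gripper_force: 30.0
t: 30.25
eef_pos: [0.6127, -0.2275, 0.0645]
orientation: [179.9, -0.1, 115.3]
force: [0.3, 7.1, 4.6]
width: 0.188
gripper_force: 30.0
t: 30.88
eef_pos: [0.6127, -0.2275, 0.0645]
orientation: [179.9, -0.1, 115.3]
force: [1.2, 7.9, 5.5]
width: 0.187
gripper_force: 30.0
tool r 0.0896068057148834 station ang 315.3118402366416 yaw-s 134.67869130038252
th,m deg [181.013   -2.2843] 31.875
scene pin3 [ 1.8 -3.3]
scene pin1 [-0.7 -0.2]
scene pin0 [-3.   0.6]
scene pin2 [ 1.8 -0.8]
top pin2 [ 0.3 -3.4]
top pin1 [-0.2  0.6]
```

Blue faces the lens (181° ± 1) and stayed still for 2 s. On to green.

```bash
python3 -m inch '[{"hand":0.6,"translation":[0,0,0],"twist":0},{"hand":0.6,"translation":[0,0,0],"twist":0},{"hand":0.6,"translation":[0,0,0],"twist":0},{"hand":0.6,"translation":[0,0,-0.05],"twist":0},{"hand":0.6,"translation":[0,0,-0.1],"twist":0}]'
python3 -m inch '[{"hand":0.6,"translation":[0.0089,-0.009,0],"twist":0.156},{"hand":0.6,"translation":[0.0178,-0.018,0],"twist":0.313},{"hand":0.6,"translation":[0.0266,-0.027,0],"twist":0.469},{"hand":0.6,"translation":[0.0355,-0.036,0],"twist":0.625},{"hand":0.6,"translation":[0.0444,-0.045,0],"twist":0.784}]'
python3 -m inch '[{"hand":0.6,"translation":[0,-0.0126,0],"twist":0.156},{"hand":0.6,"translation":[0,-0.0253,0],"twist":0.313},{"hand":0.6,"translation":[0,-0.038,0],"twist":0.469},{"hand":0.6,"translation":[0,-0.0505,0],"twist":0.625},{"hand":0.6,"translation":[0,-0.0632,0],"twist":0.784}]'
python3 -c "
from bars import *
bars();print(cur())"
python3 -m inch '[{"hand":0.6,"translation":[0,0,0.02],"twist":0},{"hand":0.6,"translation":[0,0,0.04],"twist":0},{"hand":0.6,"translation":[0,0,0.06],"twist":0},{"hand":0.6,"translation":[0,0,0.08],"twist":0},{"hand":0.6,"translation":[0,0,0.1],"twist":0}]'
python3 -m inch '[{"hand":0,"translation":[0,0,0],"twist":0},{"hand":0,"translation":[0,0,0],"twist":0},{"hand":0,"translation":[0,0,0],"twist":0},{"hand":0,"translation":[0,0,0],"twist":0},{"hand":0,"translation":[0,0,0],"twist":0}]'
python3 -c "
from bars import *
bars();p=json.load(open('p.json'));a=cur();v=rot(-p[2])@(a[:2]-p[:2]);print(a,np.hypot(*v),np.degrees(np.arctan2(v[1],v[0]))%360)"
```

```text
t: 32.5
eef_pos: [0.6115, -0.2298, 0.1642]
orientation: [-179.9, -0.1, 115.3]
force: [1.0, -0.7, 0.3]
width: 0.596
gripper_force: 0.0
t: 33.12
eef_pos: [0.5519, -0.209, 0.1639]
orientation: [180.0, 0.0, 70.1]
force: [0.1, 0.2, 0.7]
width: 0.599
gripper_force: 0.0
t: 33.75
eef_pos: [0.4924, -0.1878, 0.164]
orientation: [180.0, 0.0, 25.2]
force: [0.2, -0.1, 0.4]
width: 0.604
gripper_force: 0.0
centre [ 0.5714 -0.1449] model [ 0.5735 -0.1469]
bars th [np.float64(177.9270251064042), np.float64(-175.52099400538953)] {'red': 47, 'yellow': 63, 'blue': 45, 'green': 41} 33.8
[ 0.491  -0.187   0.1639 24.8267]
t: 34.42
eef_pos: [0.4932, -0.188, 0.0634]
orientation: [180.0, -0.0, 25.6]
force: [-0.9, 0.5, -0.4]
width: 0.602
gripper_force: 0.0
t: 35.05
eef_pos: [0.4928, -0.1873, 0.0645]
orientation: [-180.0, -0.0, 25.5]
force: [-2.1, 3.6, 4.7]
width: 0.191
gripper_force: 30.0
centre [ 0.5717 -0.1454] model [ 0.5735 -0.1469]
bars th [np.float64(-177.76174638258084), np.float64(-171.78185439680152)] {'red': 53, 'yellow': 62, 'blue': 47, 'green': 35} 35.1
[ 0.4928 -0.1874  0.0645 25.5004] 0.09022215837972385 225.96728872091828
```

```bash
python3 -m inch '[{"hand":0,"translation":[0.0005,0.0093,0],"twist":-0.103},{"hand":0,"translation":[0.0019,0.0185,0],"twist":-0.207},{"hand":0,"translation":[0.0043,0.0275,0],"twist":-0.31},{"hand":0,"translation":[0.0077,0.0362,0],"twist":-0.414},{"hand":0,"translation":[0.0118,0.0445,0],"twist":-0.518}]'
python3 -m inch '[{"hand":0,"translation":[0.0005,0.0093,0],"twist":-0.103},{"hand":0,"translation":[0.0019,0.0185,0],"twist":-0.207},{"hand":0,"translation":[0.0043,0.0275,0],"twist":-0.31},{"hand":0,"translation":[0.0077,0.0362,0],"twist":-0.414},{"hand":0,"translation":[0.0118,0.0445,0],"twist":-0.518}]'
python3 -m inch '[{"hand":0,"translation":[0.0005,0.0093,0],"twist":-0.103},{"hand":0,"translation":[0.0019,0.0185,0],"twist":-0.207},{"hand":0,"translation":[0.0043,0.0275,0],"twist":-0.31},{"hand":0,"translation":[0.0077,0.0362,0],"twist":-0.414},{"hand":0,"translation":[0.0118,0.0445,0],"twist":-0.518}]'
python3 -m inch '[{"hand":0,"translation":[0,0,0],"twist":0},{"hand":0,"translation":[0,0,0],"twist":0},{"hand":0,"translation":[0,0,0],"twist":0},{"hand":0,"translation":[0,0,0],"twist":0},{"hand":0,"translation":[0,0,0],"twist":0}]'
python3 -m inch '[{"hand":0,"translation":[0,0,0],"twist":0},{"hand":0,"translation":[0,0,0],"twist":0},{"hand":0,"translation":[0,0,0],"twist":0},{"hand":0,"translation":[0,0,0],"twist":0},{"hand":0,"translation":[0,0,0],"twist":0}]'
python3 -m inch '[{"hand":0.6,"translation":[0,0,0],"twist":0},{"hand":0.6,"translation":[0,0,0],"twist":0},{"hand":0.6,"translation":[0,0,0],"twist":0},{"hand":0.6,"translation":[0,0,-0.05],"twist":0},{"hand":0.6,"translation":[0,0,-0.1],"twist":0}]'
python3 -m inch '[{"hand":0.6,"translation":[0,0,-0.03],"twist":0},{"hand":0.6,"translation":[0,0,-0.06],"twist":0},{"hand":0.6,"translation":[-0.018,-0.042,-0.06],"twist":0},{"hand":0.6,"translation":[-0.036,-0.084,-0.06],"twist":0},{"hand":0.6,"translation":[-0.054,-0.126,-0.06],"twist":0}]'
python3 -c "
from bars import *
bars();print(cur())
im=cams.get_image('top');cv2.imwrite('pics/g.png',cv2.resize(im[130:270,210:396],None,fx=4.2,fy=4.2,interpolation=cv2.INTER_CUBIC))"
```

```text
t: 35.72
eef_pos: [0.524, -0.2215, 0.0645]
orientation: [180.0, -0.2, 55.3]
force: [3.6, 8.8, 5.3]
width: 0.187
gripper_force: 30.0
t: 36.35
eef_pos: [0.5669, -0.2359, 0.0645]
orientation: [180.0, -0.2, 85.0]
force: [0.7, 11.2, 6.7]
width: 0.19
gripper_force: 30.0
t: 36.98
eef_pos: [0.611, -0.2282, 0.0645]
orientation: [180.0, -0.2, 114.7]
force: [-4.0, 9.7, 8.3]
width: 0.188
gripper_force: 30.0
t: 37.6
eef_pos: [0.6116, -0.2279, 0.0645]
orientation: [179.9, -0.2, 114.5]
force: [-0.3, 9.3, 6.6]
width: 0.188
gripper_force: 30.0
t: 38.22
eef_pos: [0.6116, -0.2279, 0.0645]
orientation: [179.9, -0.2, 114.5]
force: [-0.4, 9.8, 6.7]
width: 0.183
gripper_force: 30.0
t: 38.85
eef_pos: [0.6108, -0.2309, 0.1642]
orientation: [-179.9, -0.1, 114.5]
force: [0.9, -0.2, 0.3]
width: 0.595
gripper_force: 0.0
t: 39.48
eef_pos: [0.5181, -0.3333, 0.224]
orientation: [-180.0, 0.0, 114.5]
force: [0.6, -0.2, 0.1]
width: 0.6
gripper_force: 0.0
centre [ 0.5718 -0.1445] model [ 0.5735 -0.1469]
bars th [np.float64(-91.09584151156994), np.float64(-87.84961780995498)] {'red': 50, 'yellow': 54, 'blue': 50, 'green': 36} 39.525
[  0.5144  -0.3378   0.224  114.3414]
```

View pics/g.png

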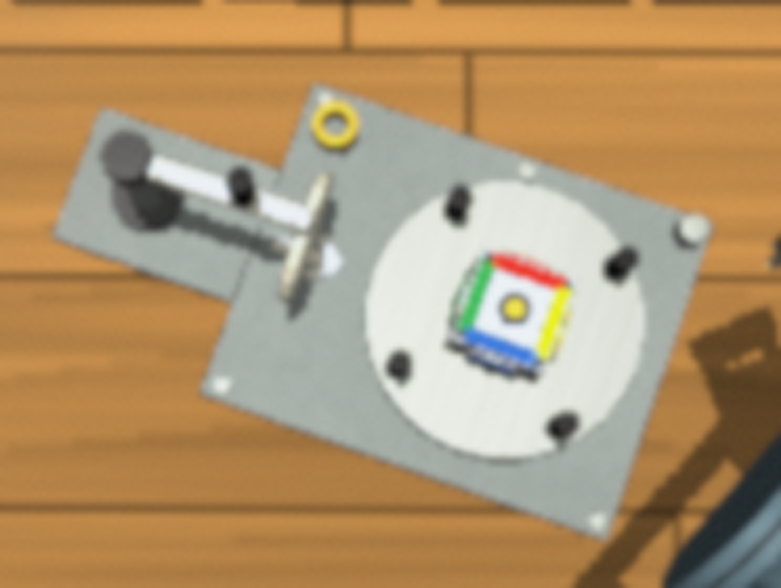

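Green is square (bars mean -89.5°), the arm is clear and the bystanders haven't moved. I'll do one last check of the swing and the station yaw.

```bash
python3 - <<'E'
from mag import *
p=np.array(json.load(open("p.json")));p[3]=-np.pi/2
O=observe();q,L=fit(O,p,(0,1,2,3,4),12);print(q,np.degrees(q[2:]),robot.sense()["t"])
for l in L: print(*l)
E
```

```text
143 arm slope deg (m) -0.5526759 x at y=.29,.205,.16: [np.float32(-0.00038953646), np.float32(0.00043040008), np.float32(0.00086448423)]
[ 0.5733 -0.1462 -0.3579 -1.5844  0.0001] [-20.5068 -90.7798   0.0032] 40.625
scene arrow [-0.3 -0.4]
scene column [-4.6  2.8]
scene handle [-2.1 -1.5]
scene lens_center [ 2.6 -0.8]
scene red_side [-0.4  2.2]
scene yellow_side [ 1.2 -0.6]
scene blue_side [ 2.9 -0.8]
scene green_side [0.9 3.4]
scene pin2 [-0.5  2.8]
scene pin0 [ 0.2 -1.2]
scene pin3 [-0.5 -0.6]
scene pin1 [ 1.  -0.6]
top arrow [-1.8 -0.1]
top column [ 1.4 -2.5]
top handle [0.4 1.1]
top lens_center [ 2.1 -0.6]
top red_side [ 0.1 -1.6]
top yellow_side [2.3 1.2]
top blue_side [-0.3  1.9]
top green_side [0.5 0.8]
top pin3 [0.3 4.5]
top pin1 [-1.2  1.2]
top pin2 [-0.5 -2.3]
top pin0 [-1.  -1.4]
```

All within about 1°, so I'm handing the job in.

```bash
python3 -c "
from plant import robot
print(robot.job_done())"
```

```text
the job is handed in; nothing more can be done
None
```

Job handed in at about 41 s: the lens stands above the arrow to within about 1°, red, yellow, blue and green were each shown in order to within about 2° by camera and held for over a second, it ends on green, and the gripper is clear of everything.

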